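# Nip a tube in the bench fixture with the coarse and fine drive

### The job

A black tube lies loose in the V-block of the bench clamping fixture. With the large lower knob of the coaxial pair, and before using the small one, turn clockwise to bring the jaw up to about 5 mm from the tube without touching it; then with the small upper knob alone, which draws the bed with tube and anvil to the jaw, seat the tube gently against the spring anvil and tighten until it is held with about 10 newtons (over 20 crushes it). Work only the two knobs, leave the things around alone, and let go.

Things in the scene. Friction and masses are not known exactly. Their poses are not given: they have to be found in the camera images.
- fixture: Bench clamping fixture, fixed; origin on the table under the knobs' common vertical axis. +y runs along the bed: grey drive head (90 x 90 mm, top at 60 mm, under the knobs), jaw, then the sliding bed with V-block, tube, anvil and its housing; +z up. Base plate 120 mm wide, 12 mm thick, y -60 to +290 mm. Jaw, tube and anvil share an axis 36 mm above the table. It may stand turned.
- coarse_grip (a point): Middle of the large lower knob (black, finely ridged, round, 58 mm across, 24 mm high, from 67 to 91 mm above the table), on the knobs' vertical axis, 79 mm above the table. It can be gripped at any yaw.
- coarse (a joint): Angle of the large lower knob, rad, 0 to 4, growing as it turns clockwise seen from above. The jaw advances 24 mm per rad along +y towards the tube. Its drag is a constant 0.55 Nm; it stays where it is left.
- fine_grip (a point): Middle of the small upper knob (bare aluminium, finely ridged, round, 28 mm across, 22 mm high, from 98 to 120 mm above the table), on the same axis, 109 mm above the table. It can be gripped at any yaw. The gripper can straddle it when holding the large knob: it ends 120 mm above the table.
- fine (a joint): Angle of the small upper knob, rad, 0 to 4, growing as it turns clockwise seen from above; starts at 0. It draws the bed (V-block, tube, anvil and its housing) 8 mm per rad along -y to the jaw. Drag 0.17 Nm against the last motion (a hand at rest feels it either way); each newton on the jaw adds 0.008 Nm anticlockwise. It holds the load when let go; the knobs turn independently.
- jaw_face (a point): Centre of the jaw's flat pressing face (dark steel disc, 24 mm across) on the bed's axis; it faces +y of the fixture, towards the tube's near end. Its axes are parallel to the fixture's.
- jaw: The jaw disc and its ram; its origin is the centre of the pressing face, the same point as jaw_face.
- tube: The work piece: a black tube with closed ends, 28 mm across, 90 mm long, 100 to 200 g, loose in the V-block along the fixture's y. Origin at its middle. It slides along the V with 1 to 2 N of friction. Its far end starts 1 to 9 mm short of the spring anvil, whose place differs each time and is not measured: seating must be felt. The anvil gives 4 N per mm, no preload, 9 mm at most.
- tube_near (a point): Centre of the tube's end face that looks to the jaw. Jaw gap = its y minus the jaw face's y, in the fixture's frame.
- basket: Yellow open basket of small parts, 130 x 190 x 60 mm, origin under its middle; a bystander.
- spare_tube: Another black tube, 28 mm across and 90 mm high, standing on its end on the table, origin at its foot; a bystander.
- screwdriver: Screwdriver lying on the table, 170 mm long, black handle; a bystander.
Mind the look-alikes: they are no part of the job. What is shaped like the tube but pink is not meant.

How it is judged:
By the outcome, as a careful person would: the job done as asked, in the order asked, and still so for the second after the job is handed in, with the robot touching nothing.
It also fails if it takes over 72 s, if anything falls off the work surface, if the arm or the gripper's body presses on something with over 40 N, if the wrist force passes 120 N, or if a joint passes its speed limit or range.

### The arm

A 6-joint arm with a two-finger parallel gripper is mounted at the origin on the work surface. World frame = base frame: x ahead of the robot, y to its left, z up, the work surface at z = 0. Lengths are in m, angles in rad, forces in N, time in s.
With the tool pointing down it reaches from about 0.35 to 0.775 m from the base axis. Payload 5.5 kg.
Tool frame: the origin (TCP) lies at the very end of the fingers, on their centre line; the grasp point (between the pads) lies 19 mm behind it; z points along the fingers, y is the line along which they close (so a half turn about z gives the same grasp; the last joint's range is limited). The gripper opens to 85 mm and grips with 20 to 120 N. Pads are 22 mm wide; open, the fingers measure 114 mm over their backs; the gripper's body (76 mm by 85 mm) begins 54 mm behind the grasp point. The pads swing forward as they close: fully open they stand 13 mm farther back than shut.
Start: joints at [-0.14, 0.313, 0.046, 1.304, 0, 1.431], TCP at [0.575, -0, 0.231] pointing down, gripper open.
Joint ranges: [-2.76, 2.76], [-0.86, 1.69], [-1.03, 1.26], [-2.2, 2.34], [-1.47, 1.5], [-3.14, 3.14]. Speed limits (rad/s): [2.57, 2.57, 3.14, 3.14, 3.14, 3.14].

### API

Orientations are given as a unit quaternion [w, x, y, z].
In Python, from workcell import env, imaging, ticket gives the robot as it stands. The module is installed in compiled form; this text tells all that it offers.
- The arm moves only by the tool apply_moves, never from a script. Its argument "rows" is a list of rows, each an object with "xyz": the shift along the tool's x, y, z in mm, a list of three; "turn": the turn, a rotation vector about the tool's x, y, z in rad, a list of three; "grip": the opening, from 0 (shut) to 1 (fully open). A call has 1 to 12 rows; each row is the pose to reach, as a shift and turn from the pose commanded when the call began, along the tool's axes at that moment; what a row does not reach only later rows make up. A row lasts 1/12 s, in which the tool goes at most 41.7 mm and 7.16 degrees, less where a joint would pass 70% of its speed; a pose out of reach is approached as far as the arm can. A call with a gripper value outside its range is refused whole. The fingers move at their own pace and stop on an object; "force" is the grip in N (left out, the last holds). Time passes only in rows, so rows that repeat a pose let the fingers close. It gives the time, the measured TCP pose, the force, the opening and the grip force at its end, in the units of the state.
- env.get_state(): the state, without advancing time (a new reading comes with each control period).
- imaging.read_camera(name): name is "scene" or "side" or "wrist"; returns a dict with "color" (400x640x3 uint8, blue, green, red), "z_map" (400x640 float32, m along the optical axis (not along the pixel's ray), 0 where there is no reading), "camera_matrix" (3x3 intrinsics, pixels), "view" (4x4, takes a point from world to camera coordinates). Camera axes: x right, y down, z forward; pixel columns grow to the right and rows downward; lengths in m; the calibration is good to about 2 mm. A picture is of the moment at which its call begins.
- ticket.hand_in(): hands the job in; it is judged then, once.
The state is a dict: "clock": time; "joint_pos": joint angles; "qvel": joint speeds; "tau": joint torques, N m; "tcp_pos": TCP position; "orientation": TCP orientation; "wrist_force": force on the tool from outside, world axes, zero at the start; "ft_torque": the same for the moment, N m; "finger_gap": finger opening in m; "grip_force": force on a finger pad.
Only numpy, scipy, OpenCV 4.12 (cv2) and the standard library are available. Lean on these libraries where they do the work, as an engineer would, in place of code of your own. Each camera call takes 0.05 s, during which the arm holds its last target. There are 200 camera calls.

## Working session

There is one attempt and no reset: what is moved stays moved. The work goes in short steps, Python scripts to look and compute and a tool call to move; the robot and the scene stay as the last step left them, time stands still between calls to the robot, and variables do not carry over. Pictures are saved under pics/ and viewed, at most 10 in all, crops included, and the job is handed in when it is done.

Besides the shell and the picture viewer there is one more tool, called after "Emit:" as name([rows], argument=value, ...), one row to a line, values as JSON. apply_moves: Moves the arm, as the interface text tells. Its arguments: {"type":"object","properties":{"rows":{"type":"array"},"force":{"type":"number"}},"required":["rows"]}

```bash
mkdir -p pics; cat > h.py <<'E'
import numpy as np, cv2
from workcell import env, imaging, ticket
def cam(n):
    d=imaging.read_camera(n); return d['color'],d['z_map'],np.array(d['camera_matrix']),np.array(d['view'])
def pts(z,K,V):
    v,u=np.mgrid[:z.shape[0],:z.shape[1]]
    P=np.stack([(u-K[0,2])*z/K[0,0],(v-K[1,2])*z/K[1,1],z],-1)
    R,t=V[:3,:3],V[:3,3]
    return (P-t)@R
E
python3 - <<'E'
from h import *
for n in ['scene','side','wrist']:
    c,z,K,V=cam(n); cv2.imwrite(f'pics/{n}0.png',c); np.savez(f'{n}0.npz',c=c,z=z,K=K,V=V)
    print(n,-V[:3,:3].T@V[:3,3],K[0,0])
print(env.get_state())
E
```

```text
scene [0.93253183 0.28159738 0.90481947] 408.65121497199425
side [ 0.14021694 -0.54328225  0.8275937 ] 474.40524358827963
wrist [0.57482238 0.06898445 0.37251164] 343.4066007308213
{'clock': 0.15, 'joint_pos': array([-1.39574265e-01,  3.13819522e-01,  4.52615378e-02,  1.30362302e+00,
        2.25555352e-05,  1.43118482e+00]), 'qvel': array([ 3.97474550e-04, -1.79233178e-03,  3.64559132e-03,  9.89860812e-05,
        7.77242037e-04, -6.83225712e-05]), 'tau': array([ 1.76330479e-03, -4.81067133e+01,  2.98815805e+01,  1.39078675e-02,
       -1.10673584e-04, -5.56924022e-05]), 'tcp_pos': array([5.74619045e-01, 6.55261181e-05, 2.30627327e-01]), 'orientation': array([-5.59698380e-04,  7.07093449e-01,  7.07119774e-01, -4.07670689e-04]), 'wrist_force': array([-0.13902988,  0.53571032,  0.14930494]), 'ft_torque': array([-0.01029365,  0.04626097,  0.01053749]), 'grip_force': 0.0, 'finger_gap': 0.08534626591066938}
```

View pics/scene0.png

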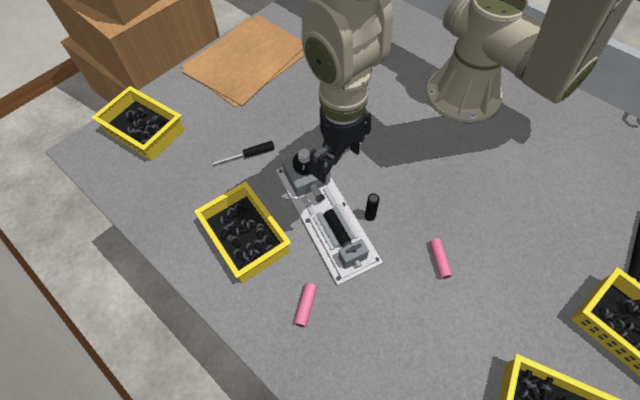

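View pics/side0.png

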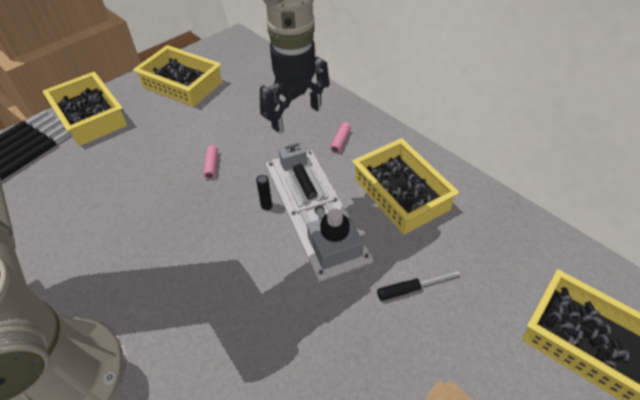

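The scene view has the knobs at about (303,158), the tube at (338,227) and the plate's far end at (350,265). In the side view the knobs are at (335,222) and the tube at (304,182). The basket lies beside the fixture and the spare tube stands on the other side of it. Next I measure.

```bash
python3 - <<'E'
from h import *
def proj(p,K,V):
    q=V[:3,:3]@np.array(p)+V[:3,3]; q=K@q; return q[:2]/q[2]
for n,(u0,u1,v0,v1) in {'scene':(260,400,140,290),'side':(255,385,135,285)}.items():
    d=np.load(n+'0.npz'); c,z,K,V=d['c'],d['z'],d['K'],d['V']
    P=pts(z,K,V); hsv=cv2.cvtColor(c,cv2.COLOR_BGR2HSV)
    R=np.zeros(z.shape,bool); R[v0:v1,u0:u1]=1; R&=z>0
    # plate
    m=R&(abs(P[...,2]-.012)<.006)&(hsv[...,2]>165)&(hsv[...,1]<40)
    q=P[m]; r=cv2.minAreaRect((q[:,:2]*1000).astype(np.float32)); print(n,'plate',m.sum(),r, cv2.boxPoints(r).round(0).tolist())
    for lo,hi in [(.113,.127),(.085,.096),(.055,.065)]:
        s=R&(P[...,2]>lo)&(P[...,2]<hi); q=P[s]
        # side: arm excluded by region
        print(lo,s.sum(),np.median(q,0).round(4),q.min(0).round(4),q.max(0).round(4))
    # dark tube
    s=R&(hsv[...,2]<60)&(P[...,2]>.038)&(P[...,2]<.056); q=P[s]; print('dark',s.sum(),q.mean(0).round(4)); r=cv2.minAreaRect((q[:,:2]*1000).astype(np.float32)); print(r)
E
```

```text
scene plate 1379 ((593.0089721679688, -0.4290771484375), (275.9924621582031, 119.44622802734375), 68.5790023803711) [[487.0, -107.0], [598.0, -151.0], [699.0, 106.0], [588.0, 150.0]]
0.113 108 [ 0.541  -0.1402  0.1197] [ 0.5262 -0.1558  0.1134] [ 0.5531 -0.1279  0.1232]
0.085 283 [ 0.5469 -0.127   0.0902] [ 0.4957 -0.1713  0.0851] [0.5682 0.0625 0.0944]
0.055 973 [ 0.6265 -0.1007  0.0611] [ 0.4827 -0.1986  0.055 ] [0.7859 0.1169 0.065 ]
dark 514 [0.6126 0.01   0.046 ]
((619.64208984375, -21.385940551757812), (138.39060974121094, 278.5307312011719), 47.344783782958984)
side plate 1247 ((588.300048828125, -7.64691162109375), (288.10009765625, 120.45457458496094), 68.54096221923828) [[480.0, -120.0], [592.0, -164.0], [697.0, 104.0], [585.0, 148.0]]
0.113 156 [ 0.5342 -0.143   0.1189] [ 0.5209 -0.1562  0.1132] [ 0.5489 -0.1283  0.1223]
0.085 505 [ 0.5219 -0.145   0.0898] [ 0.4941 -0.171   0.0851] [0.5641 0.063  0.094 ]
0.055 1524 [ 0.5495 -0.1269  0.0596] [ 0.4796 -0.1979  0.055 ] [0.7909 0.1163 0.065 ]
dark 417 [0.5937 0.0121 0.0461]
((633.3579711914062, -5.721038818359375), (93.25997161865234, 289.1904296875), 53.08930587768555)
```

View pics/wrist0.png

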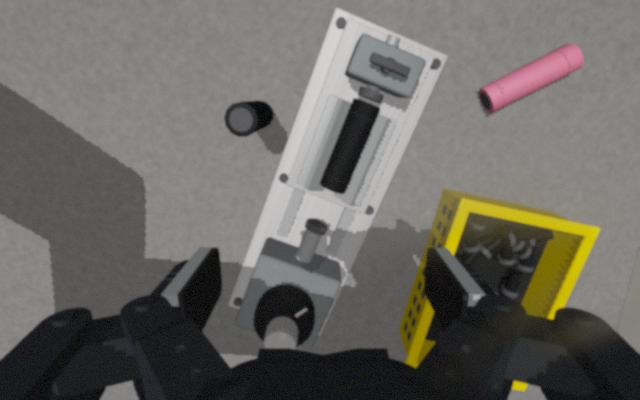

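The wrist view shows the head and knobs at the bottom, about (285,310). The ram and jaw are at (315,230), the tube runs from (335,188) to (365,103), and the anvil is at (370,95). I'll profile the bed axis next.

```bash
cat >> h.py <<'E'
O=np.array([.5365,-.142]); a=np.radians(68.55); Y=np.array([np.cos(a),np.sin(a)]); X=np.array([Y[1],-Y[0]])
def prof(c,z,K,V,y0=.04,y1=.24,w=.005):
    P=pts(z,K,V); g=cv2.cvtColor(c,cv2.COLOR_BGR2GRAY)
    fx=(P[...,:2]-O)@X; fy=(P[...,:2]-O)@Y
    m=(z>0)&(abs(fx)<w)&(fy>y0)&(fy<y1)&(P[...,2]<.13)
    out=[]
    for k in np.arange(y0,y1,.002):
        s=m&(fy>=k)&(fy<k+.002)
        if s.any(): out.append((round(k*1000),round(float(P[...,2][s].max())*1000),int(np.median(g[s]))))
    return out
E
python3 - <<'E'
from h import *
for n in ['wrist','scene','side']:
    d=np.load(n+'0.npz'); z=d['z'];P=pts(z,d['K'],d['V'])
    print(n,prof(d['c'],z,d['K'],d['V']))
d=np.load('wrist0.npz');P=pts(d['z'],d['K'],d['V']);g=cv2.cvtColor(d['c'],cv2.COLOR_BGR2GRAY)
# tube lateral
fx=(P[...,:2]-O)@X; fy=(P[...,:2]-O)@Y
for r in [(.1,.13),(.15,.18)]:
    s=(fy>r[0])&(fy<r[1])&(abs(fx)<.03)&(P[...,2]>.03)&(g<60); print(fx[s].min(),fx[s].max(),np.median(fx[s]))
print('spare',(P[118,240]),'basket rim', [P[v,u].round(3) for v,u in [(198,450),(360,410)]])
print((O-np.array([.5746,0])))
E
```

```text
wrist [(40, 60, 135), (42, 61, 131), (44, 59, 92), (46, 57, 85), (48, 45, 113), (50, 44, 111), (52, 45, 110), (54, 45, 111), (56, 45, 111), (58, 45, 111), (60, 45, 111), (62, 46, 112), (64, 45, 111), (66, 46, 111), (68, 45, 111), (70, 45, 112), (72, 45, 111), (74, 45, 111), (76, 45, 111), (78, 45, 103), (80, 48, 83), (82, 48, 66), (84, 50, 63), (86, 48, 70), (88, 48, 56), (90, 13, 193), (92, 13, 193), (94, 13, 193), (96, 13, 193), (98, 13, 193), (100, 12, 194), (102, 13, 193), (104, 12, 194), (106, 12, 193), (108, 12, 186), (110, 20, 179), (112, 23, 180), (114, 23, 181), (116, 22, 182), (118, 23, 181), (120, 23, 178), (122, 23, 152), (128, 48, 116), (130, 50, 59), (132, 50, 31), (134, 51, 30), (136, 50, 31), (138, 51, 31), (140, 50, 33), (142, 51, 35), (144, 50, 33), (146, 50, 30), (148, 50, 33), (150, 50, 32), (152, 50, 32), (154, 51, 32), (156, 50, 31), (158, 50, 31), (160, 50, 32), (162, 50, 31), (164, 50, 34), (166, 50, 34), (168, 49, 33), (170, 50, 34), (172, 51, 33), (174, 51, 32), (176, 50, 34), (178, 50, 33), (180, 50, 35), (182, 50, 35), (184, 51, 35), (186, 50, 34), (188, 4
[... 2478 characters left out ...]
6, 47, 29), (178, 49, 35), (180, 50, 39), (182, 49, 35), (184, 50, 35), (186, 50, 35), (188, 51, 31), (190, 49, 33), (192, 50, 35), (194, 48, 33), (196, 50, 32), (198, 49, 37), (200, 50, 34), (202, 50, 36), (204, 52, 33), (206, 49, 32), (208, 52, 36), (210, 49, 35), (212, 50, 37), (214, 49, 36), (216, 49, 48), (218, 47, 44), (220, 48, 60), (222, 48, 72), (224, 45, 71), (226, 49, 88), (228, 45, 89), (230, 46, 92), (232, 67, 92), (234, 65, 88), (236, 67, 114), (238, 66, 135)]Traceback (most recent call last):
  File "<stdin>", line 9, in <module>
    return umr_minimum(a, axis, None, out, keepdims, initial, where)
ValueError: zero-size array to reduction operation minimum which has no identity
```

Emit:
apply_moves([
  {"xyz": [-40, -11, 0], "turn": [0, 0, -0.11], "grip": 1},
  {"xyz": [-75, -20, 0], "turn": [0, 0, -0.22], "grip": 1},
  {"xyz": [-110, -29, 0], "turn": [0, 0, -0.33], "grip": 1},
  {"xyz": [-142, -38, 0], "turn": [0, 0, -0.44], "grip": 1},
  {"xyz": [-142, -38, 0], "turn": [0, 0, -0.55], "grip": 1},
  {"xyz": [-142, -38, 0], "turn": [0, 0, -0.66], "grip": 1},
  {"xyz": [-142, -38, 0], "turn": [0, 0, -0.77], "grip": 1},
  {"xyz": [-142, -38, 0], "turn": [0, 0, -0.88], "grip": 1},
  {"xyz": [-142, -38, 0], "turn": [0, 0, -0.99], "grip": 1},
  {"xyz": [-142, -38, 0], "turn": [0, 0, -1.1], "grip": 1},
  {"xyz": [-142, -38, 0], "turn": [0, 0, -1.2], "grip": 1},
  {"xyz": [-142, -38, 0], "turn": [0, 0, -1.3], "grip": 1},
])

```text
clock: 1.15
tcp_pos: [0.5368, -0.142, 0.231]
orientation: [-0.0, 0.133, 0.991, 0.0]
wrist_force: [-0.5, -0.5, 0.7]
finger_gap: 0.0853
grip_force: 0.0
```

```bash
python3 - <<'E'
from h import *
s=env.get_state(); print(s['clock'],s['tcp_pos'],s['orientation'],s['joint_pos'])
c,z,K,V=cam('wrist'); cv2.imwrite('pics/w1.png',c); P=pts(z,K,V)
g=cv2.cvtColor(c,cv2.COLOR_BGR2GRAY)
near=(np.hypot(P[...,0]-O[0],P[...,1]-O[1])<.04)&(z>0)
for lo,hi in [(.113,.127),(.086,.096)]:
    m=near&(P[...,2]>lo)&(P[...,2]<hi); q=P[m]
    (x,y),r=cv2.minEnclosingCircle((q[:,:2]*1000).astype(np.float32)); print(m.sum(),x,y,r,q[:,:3].min(0),q.max(0),q.mean(0))
E
```

```text
1.15 [ 0.53680588 -0.14196709  0.23095052] [-3.24591148e-04  1.32576572e-01  9.91172707e-01  1.10308377e-04] [-4.03147990e-01  2.75338631e-01 -6.58474362e-03  1.28955747e+00
  3.93435119e-05 -1.37211889e-01]
1057 536.02099609375 -141.08131408691406 14.824007034301758 [ 0.52120331 -0.15523444  0.11307005] [ 0.55083867 -0.12664823  0.12138543] [ 0.53507904 -0.14087211  0.11904361]
2399 535.9376831054688 -141.1063232421875 29.66468048095703 [ 0.50695235 -0.17033748  0.08611655] [ 0.56552874 -0.11150554  0.09259953] [ 0.53196941 -0.14000977  0.09022332]
```

View pics/w1.png

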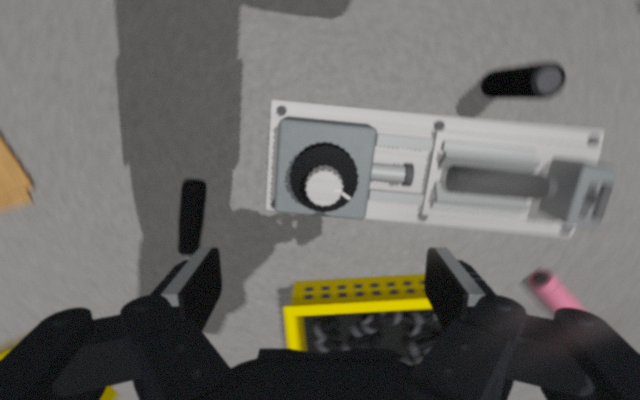

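The large knob is centred at about (325,178) px with the small one on top; both give an axis at (0.536, -0.141). The jaw is at (405,174) and the tube starts at (445,180). I descend and grip.

Emit:
apply_moves([
  {"xyz": [1, 1, 40], "turn": [0, 0, 0], "grip": 1},
  {"xyz": [1, 1, 80], "turn": [0, 0, 0], "grip": 1},
  {"xyz": [1, 1, 110], "turn": [0, 0, 0], "grip": 1},
  {"xyz": [1, 1, 135], "turn": [0, 0, 0], "grip": 1},
  {"xyz": [1, 1, 155], "turn": [0, 0, 0], "grip": 1},
  {"xyz": [1, 1, 165], "turn": [0, 0, 0], "grip": 1},
  {"xyz": [1, 1, 170], "turn": [0, 0, 0], "grip": 1},
  {"xyz": [1, 1, 170], "turn": [0, 0, 0], "grip": 1},
  {"xyz": [1, 1, 170], "turn": [0, 0, 0], "grip": 0.75},
])

```text
clock: 1.95
tcp_pos: [0.5371, -0.1411, 0.0622]
orientation: [0.001, 0.135, 0.991, -0.0]
wrist_force: [-0.2, -0.5, 0.1]
finger_gap: 0.0752
grip_force: 0.0
```

Emit:
apply_moves([
  {"xyz": [0, 0, 0], "turn": [0, 0, 0], "grip": 0.6},
  {"xyz": [0, 0, 0], "turn": [0, 0, 0], "grip": 0.6},
  {"xyz": [0, 0, 0], "turn": [0, 0, 0], "grip": 0.6},
  {"xyz": [0, 0, 0], "turn": [0, 0, 0], "grip": 0.6},
], force=40)

```text
clock: 2.28
tcp_pos: [0.5375, -0.1414, 0.0632]
orientation: [0.002, 0.135, 0.991, -0.001]
wrist_force: [-0.9, 0.2, 6.6]
finger_gap: 0.057
grip_force: 42.3
```

Emit:
apply_moves([
  {"xyz": [0, 0, 0], "turn": [0, 0, 0], "grip": 0.6},
  {"xyz": [0, 0, 0], "turn": [0, 0, 0], "grip": 0.6},
  {"xyz": [0, 0, 0], "turn": [0, 0, 0], "grip": 0.6},
], force=100)

```text
clock: 2.53
tcp_pos: [0.5375, -0.1414, 0.0636]
orientation: [0.002, 0.135, 0.991, -0.001]
wrist_force: [-1.8, -0.0, 9.3]
finger_gap: 0.0553
grip_force: 104.0
```

```bash
python3 - <<'E'
from h import *
s=env.get_state()
for k in s: print(k,s[k])
E
```

```text
clock 2.5333
joint_pos [-4.01467126e-01  3.80757424e-01 -2.88075418e-01  8.98341772e-01
 -2.13741047e-04 -1.30504823e-01]
qvel [ 0.00046014 -0.00063437  0.00091745  0.00048082  0.00169715 -0.00100323]
tau [ 6.35924097e-02 -4.31584489e+01  2.40068507e+01 -9.03410688e-01
  1.40355709e-01 -1.63144665e-02]
tcp_pos [ 0.53753297 -0.14135482  0.0635715 ]
orientation [ 1.71908301e-03  1.35067039e-01  9.90834802e-01 -5.79114981e-04]
wrist_force [-1.77445014 -0.01095847  9.28610223]
ft_torque [0.04792839 0.5039702  0.00701001]
grip_force 104.005047082901
finger_gap 0.055304317393624854
```

Emit:
apply_moves([
  {"xyz": [1, 0, 0], "turn": [0, 0, 0.06], "grip": 0.6},
  {"xyz": [1, 0, 0], "turn": [0, 0, 0.15], "grip": 0.6},
  {"xyz": [1, 0, 0], "turn": [0, 0, 0.25], "grip": 0.6},
  {"xyz": [1, 0, 0], "turn": [0, 0, 0.35], "grip": 0.6},
  {"xyz": [1, 0, 0], "turn": [0, 0, 0.45], "grip": 0.6},
  {"xyz": [1, 0, 0], "turn": [0, 0, 0.55], "grip": 0.6},
  {"xyz": [1, 0, 0], "turn": [0, 0, 0.65], "grip": 0.6},
  {"xyz": [1, 0, 0], "turn": [0, 0, 0.7], "grip": 0.6},
  {"xyz": [1, 0, 0], "turn": [0, 0, 0.7], "grip": 0.6},
])

```text
clock: 3.28
tcp_pos: [0.5371, -0.142, 0.0636]
orientation: [0.003, 0.468, 0.884, -0.001]
wrist_force: [-0.2, -1.8, 7.3]
finger_gap: 0.0557
grip_force: 104.2
```

```bash
cat > gap.py <<'E'
from h import *
import sys
s=env.get_state(); print(s['clock'],s['tcp_pos'],s['joint_pos'][5],s['wrist_force'],s['ft_torque'],s['grip_force'])
for n in sys.argv[1:]:
    c,z,K,V=cam(n); np.savez(n+'_last.npz',c=c,z=z,K=K,V=V); cv2.imwrite('pics/last_%s.png'%n,c)
    print(n,[p for p in prof(c,z,K,V,.07,.24)if not 140<p[0]<210])
E
python3 gap.py scene side
```

```text
3.2833 [ 0.5370666  -0.14196893  0.06358361] 0.5714084722460323 [-0.19029992 -1.75680187  7.30557083] [-0.41090702  0.31827308 -0.56327534] 104.18345332145691
scene [(70, 46, 177), (72, 45, 175), (74, 44, 174), (76, 49, 180), (78, 44, 176), (80, 44, 175), (82, 46, 179), (86, 47, 176), (88, 43, 176), (90, 44, 175), (92, 47, 172), (94, 45, 152), (98, 48, 91), (100, 52, 104), (102, 50, 82), (104, 49, 63), (106, 42, 129), (112, 23, 198), (114, 21, 179), (116, 23, 145), (130, 50, 37), (132, 51, 28), (134, 51, 26), (136, 50, 29), (138, 49, 29), (140, 51, 31), (210, 51, 30), (212, 50, 29), (214, 48, 32), (216, 51, 29), (218, 49, 39), (222, 47, 79), (224, 50, 77), (226, 47, 86), (228, 49, 109), (234, 65, 121), (236, 65, 143), (238, 67, 142)]
side [(70, 48, 181), (72, 42, 134), (74, 46, 180), (76, 45, 178), (78, 43, 159), (80, 45, 177), (82, 44, 168), (84, 45, 180), (86, 44, 171), (88, 45, 174), (90, 45, 154), (92, 43, 174), (94, 43, 167), (96, 47, 149), (98, 47, 107), (100, 47, 104), (102, 48, 101), (104, 45, 103), (106, 10, 177), (108, 10, 160), (122, 23, 138), (124, 21, 120), (126, 50, 56), (128, 49, 57), (130, 49, 56), (132, 49, 29), (134, 48, 34), (136, 50, 31), (138, 48, 39), (140, 49, 41), (210, 49, 36), (212, 50, 36), (214, 48, 37), (216, 50, 50), (220, 46, 49), (222, 47, 69), (224, 48, 81), (226, 49, 88), (230, 52, 91), (232, 64, 90), (234, 66, 90), (236, 67, 123), (238, 66, 139)]
```

Emit:
apply_moves([
  {"xyz": [0, 0, 0], "turn": [0, 0, 0.06], "grip": 0.6},
  {"xyz": [0, 0, 0], "turn": [0, 0, 0.15], "grip": 0.6},
  {"xyz": [0, 0, 0], "turn": [0, 0, 0.25], "grip": 0.6},
  {"xyz": [0, 0, 0], "turn": [0, 0, 0.35], "grip": 0.6},
  {"xyz": [0, 0, 0], "turn": [0, 0, 0.45], "grip": 0.6},
  {"xyz": [0, 0, 0], "turn": [0, 0, 0.54], "grip": 0.6},
  {"xyz": [0, 0, 0], "turn": [0, 0, 0.6], "grip": 0.6},
  {"xyz": [0, 0, 0], "turn": [0, 0, 0.6], "grip": 0.6},
])

```text
clock: 4.05
tcp_pos: [0.5364, -0.1421, 0.0636]
orientation: [0.002, 0.708, 0.706, -0.0]
wrist_force: [-1.7, -2.2, 8.9]
finger_gap: 0.0557
grip_force: 104.4
```

```bash
python3 gap.py wrist scene side
```

```text
4.05 [ 0.53643874 -0.14213949  0.06358969] 1.1718628644547364 [-1.68670707 -2.19158623  8.88729555] [-0.4971604   0.75426123 -0.58608086] 104.36241030693054
wrist [(70, 46, 168), (72, 46, 169), (74, 46, 169), (76, 46, 169), (78, 46, 169), (80, 46, 169), (82, 46, 170), (84, 46, 171), (86, 46, 169), (88, 46, 169), (90, 46, 170), (92, 45, 170), (94, 46, 170), (96, 46, 169), (98, 46, 170), (100, 46, 170), (102, 46, 169), (104, 46, 169), (106, 47, 170), (108, 46, 168), (110, 48, 157), (112, 49, 77), (114, 48, 79), (116, 47, 78)]
scene [(70, 47, 173), (72, 45, 179), (74, 44, 179), (76, 47, 174), (78, 46, 177), (80, 46, 176), (82, 45, 179), (84, 45, 178), (86, 44, 178), (88, 44, 180), (90, 44, 172), (92, 40, 176), (94, 47, 180), (96, 44, 174), (98, 45, 174), (100, 46, 178), (102, 46, 177), (104, 46, 179), (106, 47, 171), (108, 45, 157), (110, 46, 127), (112, 46, 105), (114, 49, 87), (116, 49, 53), (118, 49, 57), (120, 39, 52), (130, 51, 28), (132, 51, 29), (134, 49, 28), (136, 50, 29), (138, 48, 31), (140, 51, 32), (210, 51, 29), (212, 52, 29), (214, 50, 30), (216, 51, 30), (218, 51, 41), (220, 42, 64), (222, 48, 72), (224, 48, 84), (226, 47, 107), (228, 47, 114), (234, 65, 134), (236, 67, 129), (238, 68, 144)]
side [(100, 43, 140), (102, 46, 177), (104, 44, 156), (106, 44, 178), (108, 45, 166), (110, 49, 120), (112, 49, 124), (114, 47, 92), (116, 47, 85), (118, 47, 86), (126, 46, 72), (128, 50, 46), (130, 48, 37), (132, 47, 29), (134, 50, 34), (136, 50, 37), (138, 50, 33), (140, 51, 33), (210, 51, 35), (212, 50, 37), (214, 48, 38), (218, 49, 51), (222, 47, 67), (224, 49, 82), (226, 46, 94), (228, 46, 90), (230, 58, 90), (232, 62, 90), (234, 63, 90), (236, 65, 110), (238, 67, 140)]
```

View pics/last_wrist.png

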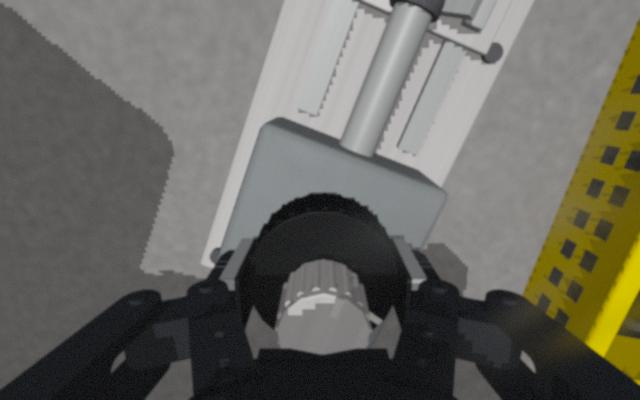

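```bash
cat > edge.py <<'E'
from h import *
import sys
for f in sys.argv[1:]:
    d=np.load(f); P=pts(d['z'],d['K'],d['V']); fx=(P[...,:2]-O)@X; fy=(P[...,:2]-O)@Y; Z=P[...,2]
    b=(d['z']>0)&(abs(fx)<.004)&(Z<.056)
    cut=.125 
    if 'wrist' in f and 'last' in f: cut=.126
    j=np.sort(fy[b&(Z>.043)&(fy>.07)&(fy<cut)])*1000; t=np.sort(fy[b&(Z>.046)&(fy>cut)&(fy<.14)])*1000
    far=np.sort(fy[b&(Z>.047)&(Z<.053)&(fy>.2)&(fy<.2245)])*1000
    print(f,j[-6:].round(1),t[:6].round(1))
E
python3 edge.py wrist0.npz scene0.npz side0.npz scene_last.npz side_last.npz
```

```text
wrist0.npz [89.1 89.2 89.3 89.3 89.3 89.3] [129.7 129.9 130.  130.1 130.4 130.6]
scene0.npz [85.4 86.8 87.  87.5 87.6 88.9] [129.5 129.9 131.4 132.6 134.4 134.7]
side0.npz [84.3 84.4 84.9 88.4 88.7 89.1] [128.5 128.6 129.2 129.4 130.5 130.8]
scene_last.npz [117.1 118.  118.2 118.5 118.8 119. ] [130.6 131.  131.9 132.1 132.8 133.5]
side_last.npz [115.8 116.3 117.1 118.  118.7 119.2] [128.9 129.9 130.1 130.9 132.9 134.3]
```

Emit:
apply_moves([
  {"xyz": [0, 0, 0], "turn": [0, 0, 0.06], "grip": 0.6},
  {"xyz": [0, 0, 0], "turn": [0, 0, 0.12], "grip": 0.6},
  {"xyz": [0, 0, 0], "turn": [0, 0, 0.12], "grip": 0.6},
  {"xyz": [0, 0, 0], "turn": [0, 0, 0.12], "grip": 0.6},
  {"xyz": [0, 0, 0], "turn": [0, 0, 0.12], "grip": 1},
  {"xyz": [0, 0, 0], "turn": [0, 0, 0.12], "grip": 1},
  {"xyz": [0, 0, 0], "turn": [0, 0, 0.12], "grip": 1},
  {"xyz": [0, 0, 0], "turn": [0, 0, 0.12], "grip": 1},
  {"xyz": [0, 0, 0], "turn": [0, 0, 0.12], "grip": 1},
  {"xyz": [0, 0, 0], "turn": [0, 0, 0.12], "grip": 1},
])

```text
clock: 5.03
tcp_pos: [0.5353, -0.1403, 0.0612]
orientation: [-0.0, 0.748, 0.664, 0.0]
wrist_force: [-0.1, 0.5, 0.3]
finger_gap: 0.0856
grip_force: 0.0
```

Emit:
apply_moves([
  {"xyz": [0, 0, -20], "turn": [0, 0, 0], "grip": 1},
  {"xyz": [0, 0, -60], "turn": [0, 0, 0], "grip": 1},
  {"xyz": [0, 0, -100], "turn": [0, 0, 0], "grip": 1},
  {"xyz": [0, 0, -140], "turn": [0, 0, 0], "grip": 1},
  {"xyz": [40, 10, -165], "turn": [0, 0, 0], "grip": 1},
  {"xyz": [40, 10, -165], "turn": [0, 0, 0], "grip": 1},
  {"xyz": [40, 10, -165], "turn": [0, 0, 0], "grip": 1},
])

```text
clock: 5.62
tcp_pos: [0.5517, -0.1008, 0.2284]
orientation: [0.002, 0.747, 0.664, 0.001]
wrist_force: [-0.8, -0.7, -0.5]
finger_gap: 0.0853
grip_force: 0.0
```

```bash
python3 gap.py wrist scene side; python3 edge.py wrist_last.npz scene_last.npz side_last.npz
```

```text
5.6167 [ 0.55171711 -0.10082601  0.22842613] 1.3639245290120965 [-0.80658065 -0.74021986 -0.51525986] [-0.0087253  -0.00624003 -0.02112605] 0.0
wrist [(70, 46, 174), (72, 46, 173), (74, 46, 173), (76, 45, 174), (78, 45, 176), (80, 45, 174), (82, 45, 175), (84, 45, 173), (86, 45, 175), (88, 46, 175), (90, 46, 177), (92, 45, 173), (94, 46, 175), (96, 45, 174), (98, 45, 176), (100, 46, 178), (102, 45, 176), (104, 45, 173), (106, 45, 177), (108, 46, 176), (110, 46, 178), (112, 45, 165), (114, 48, 113), (116, 48, 93), (118, 48, 98), (120, 49, 101), (122, 48, 116), (124, 23, 134), (126, 23, 133), (128, 50, 69), (130, 50, 34), (132, 51, 34), (134, 50, 37), (136, 50, 35), (138, 50, 37), (140, 51, 39)]
scene [(70, 47, 180), (72, 43, 175), (74, 46, 182), (78, 44, 179), (82, 48, 183), (84, 47, 181), (86, 46, 183), (88, 45, 173), (90, 45, 182), (92, 46, 178), (94, 45, 178), (96, 44, 177), (100, 48, 180), (102, 44, 183), (104, 46, 180), (106, 44, 175), (108, 44, 183), (110, 46, 168), (112, 44, 135), (114, 46, 111), (116, 51, 96), (118, 49, 85), (120, 50, 77), (122, 45, 52), (128, 48, 33), (130, 4
[... 543 characters left out ...]
), (104, 45, 177), (106, 44, 181), (108, 45, 167), (110, 44, 155), (112, 46, 146), (114, 47, 110), (116, 48, 95), (118, 46, 90), (120, 46, 85), (122, 46, 86), (126, 51, 58), (128, 48, 58), (130, 50, 32), (132, 51, 36), (134, 51, 30), (136, 49, 37), (138, 49, 38), (140, 49, 36), (210, 50, 38), (214, 50, 35), (216, 49, 46), (222, 47, 60), (224, 47, 82), (228, 47, 90), (230, 54, 81), (232, 46, 85), (234, 52, 89), (236, 53, 79)]
wrist_last.npz [122.8 122.9 122.9 123.  123.  123.2] [129.6 129.8 129.8 129.8 129.9 130. ]
scene_last.npz [120.9 121.2 121.7 121.9 122.5 123.1] [129.5 132.1 132.1 133.8 135.3 136.8]
side_last.npz [116.6 116.6 118.8 121.  121.4 122. ] [127.5 127.8 128.6 128.8 130.5 130.6]
```

View pics/last_wrist.png

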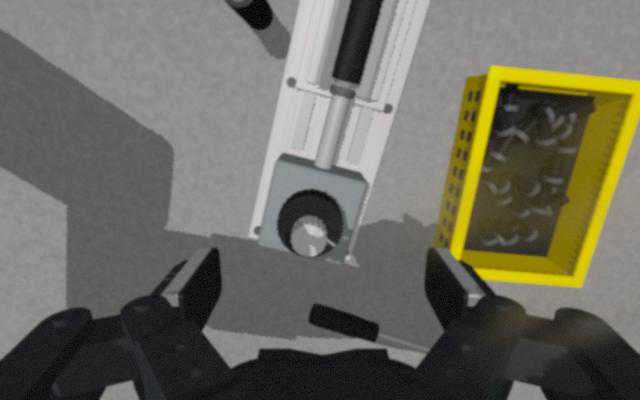

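The jaw stands at (343,92), with about 5.5 mm of gap before the tube end at (347,80). The large knob is done, so I move to the small one and turn back first for range.

Emit:
apply_moves([
  {"xyz": [-20, -5, 0], "turn": [0, 0, -0.1], "grip": 1},
  {"xyz": [-41, -10, 0], "turn": [0, 0, -0.2], "grip": 1},
  {"xyz": [-41, -10, 0], "turn": [0, 0, -0.32], "grip": 1},
  {"xyz": [-41, -10, 0], "turn": [0, 0, -0.44], "grip": 1},
  {"xyz": [-41, -10, 0], "turn": [0, 0, -0.56], "grip": 0.8},
  {"xyz": [-41, -10, 0], "turn": [0, 0, -0.68], "grip": 0.8},
  {"xyz": [-41, -10, 0], "turn": [0, 0, -0.8], "grip": 0.8},
  {"xyz": [-41, -10, 0], "turn": [0, 0, -0.92], "grip": 0.8},
  {"xyz": [-41, -10, 0], "turn": [0, 0, -1.04], "grip": 0.8},
  {"xyz": [-41, -10, 0], "turn": [0, 0, -1.16], "grip": 0.8},
  {"xyz": [-41, -10, 0], "turn": [0, 0, -1.28], "grip": 0.8},
  {"xyz": [-41, -10, 0], "turn": [0, 0, -1.4], "grip": 0.8},
])

```text
clock: 6.77
tcp_pos: [0.5339, -0.142, 0.2241]
orientation: [-0.002, 0.143, 0.99, 0.0]
wrist_force: [0.1, -0.5, -1.2]
finger_gap: 0.0684
grip_force: 0.0
```

Emit:
apply_moves([
  {"xyz": [0, 0, 20], "turn": [0, 0, -0.12], "grip": 0.8},
  {"xyz": [0, 0, 40], "turn": [0, 0, -0.24], "grip": 0.8},
  {"xyz": [0, 0, 60], "turn": [0, 0, -0.36], "grip": 0.8},
  {"xyz": [0, 0, 80], "turn": [0, 0, -0.48], "grip": 0.8},
  {"xyz": [0, 0, 90], "turn": [0, 0, -0.6], "grip": 0.8},
  {"xyz": [0, 0, 90], "turn": [0, 0, -0.7], "grip": 0.8},
  {"xyz": [0, 0, 90], "turn": [0, 0, -0.7], "grip": 0.8},
  {"xyz": [0, 0, 90], "turn": [0, 0, -0.7], "grip": 0.8},
])

```text
clock: 7.43
tcp_pos: [0.534, -0.1418, 0.1348]
orientation: [-0.001, -0.201, 0.98, 0.001]
wrist_force: [-0.3, -0.9, 1.5]
finger_gap: 0.0686
grip_force: 0.0
```

```bash
python3 - <<'E'
from h import *
from scipy.spatial.transform import Rotation as R
s=env.get_state(); q=s['orientation']; M=R.from_quat(np.r_[q[1:],q[0]]).as_matrix()
print(s['clock'],s['tcp_pos'],s['joint_pos'],s['ft_torque']); print(M.T@(np.array([.536,-.141,.096])-s['tcp_pos'])*1000)
c,z,K,V=cam('wrist'); P=pts(z,K,V)
m=(np.hypot(P[...,0]-O[0],P[...,1]-O[1])<.03)&(P[...,2]>.115)&(P[...,2]<.125)
q=P[m]; print(m.sum(),q.min(0),q.max(0)) if m.any() else 0
E
```

```text
7.4333 [ 0.53404904 -0.14178606  0.13481933] [-4.04752702e-01  3.19568938e-01 -1.86656046e-01  1.06742868e+00
 -8.58440028e-05 -8.10108087e-01] [-0.01401985 -0.00316059 -0.0421398 ]
[-2.18172069 -0.12504026 38.81479938]
2375 [ 0.52131545 -0.15578249  0.11502529] [ 0.54980401 -0.12662095  0.12146109]
```

Emit:
apply_moves([
  {"xyz": [-2, 0, 15], "turn": [0, 0, 0], "grip": 0.8},
  {"xyz": [-2, 0, 30], "turn": [0, 0, 0], "grip": 0.8},
  {"xyz": [-2, 0, 38], "turn": [0, 0, 0], "grip": 0.8},
  {"xyz": [-2, 0, 38], "turn": [0, 0, 0], "grip": 0.5},
  {"xyz": [-2, 0, 38], "turn": [0, 0, 0], "grip": 0.45},
  {"xyz": [-2, 0, 38], "turn": [0, 0, 0], "grip": 0.4},
  {"xyz": [-2, 0, 38], "turn": [0, 0, 0], "grip": 0.25},
  {"xyz": [-2, 0, 38], "turn": [0, 0, 0], "grip": 0.25},
  {"xyz": [-2, 0, 38], "turn": [0, 0, 0], "grip": 0.25},
  {"xyz": [-2, 0, 38], "turn": [0, 0, 0], "grip": 0.25},
  {"xyz": [-2, 0, 38], "turn": [0, 0, 0], "grip": 0.25},
], force=50)

```text
clock: 8.4
tcp_pos: [0.5375, -0.1406, 0.0995]
orientation: [0.001, -0.203, 0.979, -0.0]
wrist_force: [-1.8, 2.4, 5.9]
finger_gap: 0.0262
grip_force: 49.3
```

```bash
cat > st.py <<'E'
from h import *
s=env.get_state()
yaw=s['joint_pos'][5]-s['joint_pos'][0]
print(s['clock'],'tcp',s['tcp_pos'].round(4),'yaw',yaw.round(4),'F',s['wrist_force'].round(2),'T',s['ft_torque'].round(4),'tau6',s['tau'][5].round(4),s['grip_force'],s['finger_gap'])
E
python3 st.py
```

```text
8.4 tcp [ 0.5375 -0.1406  0.0995] yaw -0.4093 F [-1.79  2.42  5.89] T [ 0.3978  0.4553 -0.0361] tau6 -0.0293 49.28774893283844 0.026165261963408605
```

Emit:
apply_moves([
  {"xyz": [1, 0, 0], "turn": [0, 0, 0.05], "grip": 0.25},
  {"xyz": [1, 0, 0], "turn": [0, 0, 0.1], "grip": 0.25},
  {"xyz": [1, 0, 0], "turn": [0, 0, 0.16], "grip": 0.25},
  {"xyz": [1, 0, 0], "turn": [0, 0, 0.22], "grip": 0.25},
  {"xyz": [1, 0, 0], "turn": [0, 0, 0.28], "grip": 0.25},
  {"xyz": [1, 0, 0], "turn": [0, 0, 0.34], "grip": 0.25},
  {"xyz": [1, 0, 0], "turn": [0, 0, 0.37], "grip": 0.25},
  {"xyz": [1, 0, 0], "turn": [0, 0, 0.4], "grip": 0.25},
])

```text
clock: 9.07
tcp_pos: [0.5376, -0.1411, 0.0995]
orientation: [0.002, -0.004, 1.0, -0.0]
wrist_force: [1.0, 2.0, 3.8]
finger_gap: 0.0262
grip_force: 49.1
```

```bash
python3 st.py
```

```text
9.0667 tcp [ 0.5376 -0.1411  0.0995] yaw -0.0083 F [0.98 2.05 3.79] T [ 0.4422 -0.1372  0.116 ] tau6 -0.1715 49.13628101348877 0.02624063277906542
```

Emit:
apply_moves([
  {"xyz": [0, 0, 0], "turn": [0, 0, 0.03], "grip": 0.25},
  {"xyz": [0, 0, 0], "turn": [0, 0, 0.06], "grip": 0.25},
  {"xyz": [0, 0, 0], "turn": [0, 0, 0.1], "grip": 0.25},
])

```text
clock: 9.32
tcp_pos: [0.5376, -0.1412, 0.0995]
orientation: [0.002, 0.046, 0.999, -0.0]
wrist_force: [1.2, 2.0, 3.9]
finger_gap: 0.0261
grip_force: 49.1
```

```bash
python3 st.py; python3 gap.py scene side|cut -c1-900;  python3 edge.py scene_last.npz side_last.npz
```

```text
9.3167 tcp [ 0.5376 -0.1412  0.0995] yaw 0.0917 F [1.18 1.98 3.85] T [ 0.2878 -0.1409  0.1238] tau6 -0.4215 49.13965165615082 0.026088421322020328
9.3167 [ 0.53758818 -0.14117313  0.0995391 ] -0.30998846789812246 [1.17869812 1.9817273  3.85228421] [ 0.28779068 -0.14093928  0.12384656] 49.13965165615082
scene [(70, 46, 181), (72, 45, 177), (74, 44, 176), (76, 46, 174), (78, 47, 181), (80, 46, 175), (82, 46, 174), (84, 48, 178), (86, 46, 175), (90, 47, 178), (92, 46, 181), (94, 45, 177), (96, 46, 176), (98, 45, 181), (100, 43, 176), (102, 44, 177), (104, 44, 181), (106, 44, 181), (108, 46, 178), (110, 46, 168), (112, 45, 154), (114, 47, 121), (116, 49, 88), (118, 48, 83), (120, 49, 65), (122, 48, 68), (124, 50, 43), (126, 52, 31), (128, 49, 28), (130, 52, 29), (132, 50, 29), (134, 49, 29), (136, 51, 32), (138, 51, 30), (140, 50, 29), (210, 51, 30), (212, 50, 27), (214, 51, 54), (218, 49, 72), (220, 49, 84), (222, 48, 85), (224, 49, 93), (230, 63, 107), (232, 69, 124), (234, 68, 144), (236, 66, 124), (238, 67, 115)]
side [(70, 44, 181), (72, 47, 172), (74, 46, 164), (76, 43, 181), (78, 
[... 177 characters left out ...]
102, 44, 177), (104, 46, 173), (106, 42, 180), (108, 43, 159), (110, 45, 172), (112, 47, 155), (114, 49, 102), (116, 49, 99), (118, 46, 85), (120, 48, 84), (122, 50, 65), (124, 49, 58), (126, 50, 38), (128, 48, 30), (130, 48, 38), (132, 50, 35), (134, 50, 35), (136, 50, 35), (138, 49, 37), (140, 50, 37), (210, 50, 37), (212, 47, 38), (214, 47, 51), (218, 47, 68), (220, 47, 80), (222, 47, 82), (224, 47, 91), (226, 45, 89), (228, 57, 90), (230, 67, 90), (232, 66, 123), (234, 66, 141), (236, 66, 144), (238, 68, 133)]
scene_last.npz [117.1 118.9 119.4 120.2 122.  123.3] [126.1 126.9 127.5 127.5 128.7 130.3]
side_last.npz [120.3 121.2 121.5 123.6 123.6 124.8] [125.2 126.1 126.3 126.5 129.  129.9]
```

Emit:
apply_moves([
  {"xyz": [0, 0, 0], "turn": [0, 0, 0.025], "grip": 0.25},
  {"xyz": [0, 0, 0], "turn": [0, 0, 0.05], "grip": 0.25},
])

```text
clock: 9.58
tcp_pos: [0.5376, -0.1412, 0.0995]
orientation: [0.002, 0.07, 0.998, -0.0]
wrist_force: [1.9, 1.7, 6.0]
finger_gap: 0.0264
grip_force: 49.3
```

```bash
python3 st.py
```

```text
9.5833 tcp [ 0.5376 -0.1412  0.0995] yaw 0.1401 F [1.95 1.69 5.96] T [ 0.401  -0.25    0.1271] tau6 -0.1662 49.34959530830383 0.026442464191203486
```

Emit:
apply_moves([
  {"xyz": [0, 0, 0], "turn": [0, 0, 0.025], "grip": 0.25},
  {"xyz": [0, 0, 0], "turn": [0, 0, 0.05], "grip": 0.25},
])

```text
clock: 9.75
tcp_pos: [0.5376, -0.1413, 0.0995]
orientation: [0.002, 0.095, 0.995, -0.0]
wrist_force: [2.6, 2.3, 5.7]
finger_gap: 0.0261
grip_force: 49.3
```

```bash
python3 st.py
```

```text
9.75 tcp [ 0.5376 -0.1413  0.0995] yaw 0.1902 F [2.55 2.35 5.75] T [ 0.3508 -0.2662  0.1651] tau6 -0.1429 49.33861970901489 0.02608165528296308
```

Emit:
apply_moves([
  {"xyz": [0, 0, 0], "turn": [0, 0, 0.025], "grip": 0.25},
  {"xyz": [0, 0, 0], "turn": [0, 0, 0.05], "grip": 0.25},
])

```text
clock: 9.92
tcp_pos: [0.5375, -0.1414, 0.0995]
orientation: [0.002, 0.12, 0.993, -0.0]
wrist_force: [1.2, 2.2, 5.1]
finger_gap: 0.0263
grip_force: 49.3
```

```bash
python3 st.py
```

```text
9.9167 tcp [ 0.5375 -0.1414  0.0995] yaw 0.2403 F [1.21 2.23 5.13] T [ 0.2998 -0.2742  0.1421] tau6 -0.1427 49.32994365692139 0.026326815313577275
```

Emit:
apply_moves([
  {"xyz": [0, 0, 0], "turn": [0, 0, 0.025], "grip": 0.25},
  {"xyz": [0, 0, 0], "turn": [0, 0, 0.05], "grip": 0.25},
])

```text
clock: 10.08
tcp_pos: [0.5375, -0.1414, 0.0995]
orientation: [0.002, 0.145, 0.989, -0.0]
wrist_force: [1.2, 2.4, 5.4]
finger_gap: 0.0262
grip_force: 49.3
```

```bash
python3 st.py
```

```text
10.0833 tcp [ 0.5375 -0.1414  0.0995] yaw 0.2903 F [1.19 2.37 5.42] T [ 0.3126 -0.2799  0.1616] tau6 -0.1425 49.32353854179382 0.02616528381290642
```

Emit:
apply_moves([
  {"xyz": [0, 0, 0], "turn": [0, 0, 0.025], "grip": 0.25},
  {"xyz": [0, 0, 0], "turn": [0, 0, 0.05], "grip": 0.25},
])

```text
clock: 10.25
tcp_pos: [0.5375, -0.1414, 0.0995]
orientation: [0.002, 0.169, 0.986, -0.0]
wrist_force: [0.6, 1.4, 6.0]
finger_gap: 0.0266
grip_force: 49.3
```

```bash
python3 st.py
```

```text
10.25 tcp [ 0.5375 -0.1414  0.0995] yaw 0.3404 F [0.58 1.37 6.01] T [ 0.2623 -0.1961  0.1924] tau6 -0.1423 49.3190199136734 0.026554027863452106
```

Emit:
apply_moves([
  {"xyz": [0, 0, 0], "turn": [0, 0, 0.025], "grip": 0.25},
  {"xyz": [0, 0, 0], "turn": [0, 0, 0.05], "grip": 0.25},
])

```text
clock: 10.42
tcp_pos: [0.5375, -0.1415, 0.0995]
orientation: [0.002, 0.194, 0.981, -0.0]
wrist_force: [1.6, 1.4, 5.9]
finger_gap: 0.0259
grip_force: 49.3
```

```bash
python3 st.py
```

```text
10.4167 tcp [ 0.5375 -0.1415  0.0995] yaw 0.3904 F [1.6  1.39 5.89] T [ 0.2061 -0.1933  0.14  ] tau6 -0.1421 49.315786957740784 0.025942071705245616
```

```bash
python3 gap.py scene side|cut -c1-1400 | grep -v '^1' ;  python3 - <<'E'
from h import *
c=np.load('side_last.npz')['c']; s=np.load('scene_last.npz')['c']
a=cv2.resize(c[130:250,255:375],(480,480),interpolation=cv2.INTER_CUBIC)
b=cv2.resize(s[180:270,280:400],(400*12//10,360),interpolation=cv2.INTER_CUBIC)
o=np.zeros((480,800,3),np.uint8); o[:,:400]=a[:,:400]; o[:360,400:]=b[:,:400]
cv2.imwrite('pics/z1.png',o)
E
```

```text
scene [(70, 46, 176), (72, 45, 176), (74, 45, 180), (78, 47, 177), (80, 44, 181), (82, 43, 172), (84, 46, 179), (86, 45, 182), (88, 47, 178), (90, 45, 179), (92, 43, 166), (94, 45, 179), (96, 47, 176), (98, 46, 180), (100, 43, 175), (102, 46, 180), (104, 45, 170), (106, 45, 178), (108, 44, 174), (110, 47, 168), (112, 43, 141), (114, 47, 109), (116, 46, 85), (118, 49, 83), (120, 48, 68), (122, 49, 29), (124, 52, 38), (126, 49, 27), (128, 51, 28), (130, 53, 29), (132, 50, 30), (134, 52, 31), (136, 50, 31), (138, 51, 28), (140, 50, 29), (210, 50, 30), (212, 50, 46), (216, 48, 76), (218, 47, 86), (220, 48, 104), (228, 65, 118), (230, 66, 135), (232, 67, 141), (234, 67, 126)]
side [(70, 45, 162), (72, 44, 175), (74, 45, 169), (76, 46, 181), (78, 45, 163), (80, 44, 161), (82, 46, 178), (84, 45, 177), (86, 47, 171), (88, 44, 176), (90, 46, 177), (92, 42, 178), (94, 44, 176), (96, 44, 177), (98, 46, 173), (100, 43, 161), (102, 45, 171), (104, 46, 172), (106, 43, 178), (108, 44, 171), (110, 45, 165), (112, 46, 144), (114, 47, 122), (116, 49, 93), (118, 46, 86), (120, 52, 76), (122, 48, 58), (124, 50, 48), (126, 49, 39), (128, 51, 37), (130, 48, 31), (132, 49, 36), (134, 50, 35), (136, 51, 35), (138, 49, 39), (140, 52, 36), (210, 48, 41), (212, 47, 47), (214, 50, 84), (216, 46, 62), (218, 49, 85), (220, 46, 76), (222, 48, 90), (224, 61, 89), (226, 63, 90), (228, 67, 91), (230, 68, 91), (232, 66, 142), (234, 65, 143), (236, 73, 117), (238, 83, 71)]
```

View pics/z1.png

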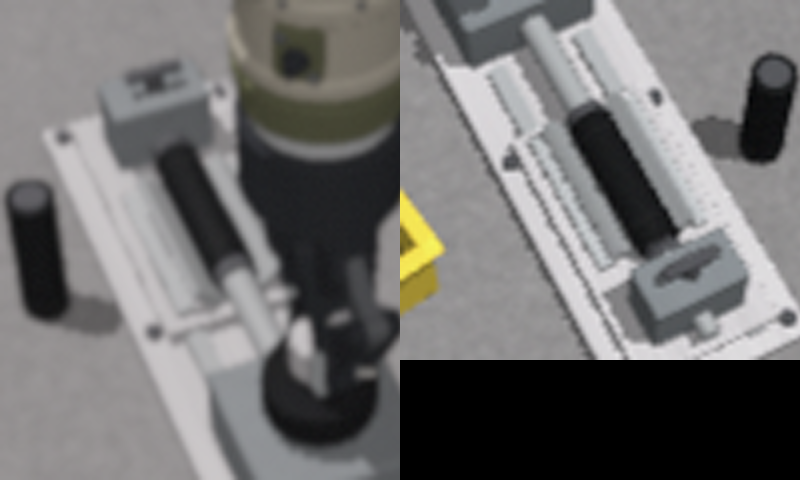

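The crops show the jaw at the tube's near end: side crop (230,265), scene crop (590,110). The tube and anvil are nearly together at scene crop (655,245). From here I go by feel, averaging torque readings.

```bash
cat > avg.py <<'E'
from h import *
T=[];t6=[];C=[]
for i in range(8):
    imaging.read_camera('side'); s=env.get_state(); T.append(s['ft_torque'][2]); t6.append(s['tau'][5]); C.append(s['clock'])
print(C[-1],'yaw',round(s['joint_pos'][5]-s['joint_pos'][0],4),'Tz',np.mean(T).round(4),'+-',(np.std(T)/8**.5).round(4),np.round(T,3),'tau6',np.round(t6,4)[[0,-1]],s['wrist_force'].round(1))
E
python3 avg.py
```

```text
10.9167 yaw 0.3896 Tz -0.0061 +- 0.0102 [ 0.015  0.006  0.036  0.017 -0.053 -0.019 -0.006 -0.044] tau6 [ 0.0299 -0.0091] [0.8 2.1 5.3]
```

Emit:
apply_moves([
  {"xyz": [0, 0, 0], "turn": [0, 0, 0.025], "grip": 0.25},
  {"xyz": [0, 0, 0], "turn": [0, 0, 0.05], "grip": 0.25},
  {"xyz": [0, 0, 0], "turn": [0, 0, 0.075], "grip": 0.25},
  {"xyz": [0, 0, 0], "turn": [0, 0, 0.1], "grip": 0.25},
])

```text
clock: 11.25
tcp_pos: [0.5375, -0.1416, 0.0995]
orientation: [0.002, 0.243, 0.97, -0.0]
wrist_force: [0.6, 0.9, 6.4]
finger_gap: 0.0264
grip_force: 49.3
```

```bash
python3 avg.py
```

```text
11.65 yaw 0.4897 Tz -0.0053 +- 0.0147 [ 0.05   0.019 -0.034  0.033 -0.052 -0.043  0.038 -0.054] tau6 [ 0.1339 -0.0031] [2.2 1.1 5.4]
```

Emit:
apply_moves([
  {"xyz": [0, 0, 0], "turn": [0, 0, 0.025], "grip": 0.25},
  {"xyz": [0, 0, 0], "turn": [0, 0, 0.05], "grip": 0.25},
  {"xyz": [0, 0, 0], "turn": [0, 0, 0.075], "grip": 0.25},
  {"xyz": [0, 0, 0], "turn": [0, 0, 0.1], "grip": 0.25},
])

```text
clock: 11.98
tcp_pos: [0.5374, -0.1417, 0.0995]
orientation: [0.002, 0.291, 0.957, -0.0]
wrist_force: [0.5, 0.7, 5.2]
finger_gap: 0.0265
grip_force: 49.3
```

```bash
python3 avg.py
```

```text
12.3833 yaw 0.5898 Tz 0.0056 +- 0.0101 [ 0.063  0.002  0.002 -0.011  0.014  0.02  -0.002 -0.045] tau6 [ 0.1343 -0.0027] [0.8 0.6 5.4]
```

Emit:
apply_moves([
  {"xyz": [0, 0, 0], "turn": [0, 0, 0.025], "grip": 0.25},
  {"xyz": [0, 0, 0], "turn": [0, 0, 0.05], "grip": 0.25},
])

```text
clock: 12.55
tcp_pos: [0.5373, -0.1418, 0.0995]
orientation: [0.002, 0.315, 0.949, -0.0]
wrist_force: [1.0, 0.6, 5.1]
finger_gap: 0.0262
grip_force: 49.4
```

```bash
python3 st.py
```

```text
12.55 tcp [ 0.5373 -0.1418  0.0995] yaw 0.6406 F [0.96 0.61 5.11] T [ 0.0483 -0.0869  0.1617] tau6 -0.1593 49.351966381073 0.02623568196912862
```

Emit:
apply_moves([
  {"xyz": [0, 0, 0], "turn": [0, 0, 0.025], "grip": 0.25},
])

```text
clock: 12.63
tcp_pos: [0.5374, -0.1418, 0.0995]
orientation: [0.002, 0.327, 0.945, -0.0]
wrist_force: [0.1, 0.1, 5.8]
finger_gap: 0.0264
grip_force: 49.3
```

```bash
python3 st.py
```

```text
12.6333 tcp [ 0.5374 -0.1418  0.0995] yaw 0.6657 F [0.13 0.12 5.81] T [ 0.0534 -0.065   0.1801] tau6 -0.1347 49.347726702690125 0.026381300837881903
```

Emit:
apply_moves([
  {"xyz": [0, 0, 0], "turn": [0, 0, 0.025], "grip": 0.25},
])

```text
clock: 12.72
tcp_pos: [0.5373, -0.1418, 0.0995]
orientation: [0.002, 0.338, 0.941, -0.0]
wrist_force: [0.6, 0.1, 6.0]
finger_gap: 0.0264
grip_force: 49.3
```

```bash
python3 st.py
```

```text
12.7167 tcp [ 0.5373 -0.1418  0.0995] yaw 0.6906 F [0.59 0.1  5.96] T [ 0.0048 -0.0532  0.1242] tau6 -0.133 49.344656467437744 0.02641669097083136
```

Emit:
apply_moves([
  {"xyz": [0, 0, 0], "turn": [0, 0, 0.025], "grip": 0.25},
])

```text
clock: 12.8
tcp_pos: [0.5373, -0.1418, 0.0995]
orientation: [0.002, 0.35, 0.937, -0.0]
wrist_force: [0.6, -0.3, 6.4]
finger_gap: 0.0263
grip_force: 49.3
```

```bash
python3 st.py
```

```text
12.8 tcp [ 0.5373 -0.1418  0.0995] yaw 0.7156 F [ 0.6  -0.35  6.42] T [ 0.0118 -0.0365  0.1533] tau6 -0.1328 49.34232294559479 0.026256084652574348
```

Emit:
apply_moves([
  {"xyz": [0, 0, 0], "turn": [0, 0, 0.025], "grip": 0.25},
])

```text
clock: 12.88
tcp_pos: [0.5373, -0.1418, 0.0995]
orientation: [0.002, 0.362, 0.932, -0.0]
wrist_force: [0.8, -0.1, 4.8]
finger_gap: 0.0263
grip_force: 49.3
```

```bash
python3 st.py
```

```text
12.8833 tcp [ 0.5373 -0.1418  0.0995] yaw 0.7407 F [ 0.77 -0.1   4.76] T [-0.0161 -0.0252  0.1969] tau6 -0.1327 49.34067785739899 0.026327936014295363
```

Emit:
apply_moves([
  {"xyz": [0, 0, 0], "turn": [0, 0, 0.025], "grip": 0.25},
])

```text
clock: 12.97
tcp_pos: [0.5373, -0.1419, 0.0995]
orientation: [0.002, 0.374, 0.928, -0.0]
wrist_force: [0.4, 0.5, 6.5]
finger_gap: 0.0263
grip_force: 49.3
```

```bash
python3 st.py
```

```text
12.9667 tcp [ 0.5373 -0.1419  0.0995] yaw 0.7657 F [0.4  0.55 6.49] T [-0.0181 -0.0175  0.1524] tau6 -0.1326 49.3397319316864 0.026348654990288007
```

Emit:
apply_moves([
  {"xyz": [0, 0, 0], "turn": [0, 0, 0.025], "grip": 0.25},
])

```text
clock: 13.05
tcp_pos: [0.5373, -0.1419, 0.0995]
orientation: [0.002, 0.385, 0.923, -0.0]
wrist_force: [0.6, -0.2, 5.6]
finger_gap: 0.0262
grip_force: 49.3
```

```bash
python3 st.py
```

```text
13.05 tcp [ 0.5373 -0.1419  0.0995] yaw 0.7907 F [ 0.59 -0.22  5.59] T [0.0045 0.0455 0.1856] tau6 -0.1325 49.339359998703 0.026154595935533514
```

Emit:
apply_moves([
  {"xyz": [0, 0, 0], "turn": [0, 0, 0.025], "grip": 0.25},
])

```text
clock: 13.13
tcp_pos: [0.5372, -0.1419, 0.0995]
orientation: [0.002, 0.397, 0.918, -0.0]
wrist_force: [0.4, -0.7, 5.7]
finger_gap: 0.0263
grip_force: 49.3
```

```bash
python3 st.py
```

```text
13.1333 tcp [ 0.5372 -0.1419  0.0995] yaw 0.8157 F [ 0.37 -0.73  5.74] T [-0.0813  0.0282  0.1371] tau6 -0.1324 49.339613914489746 0.02634509683003257
```

Emit:
apply_moves([
  {"xyz": [0, 0, 0], "turn": [0, 0, 0.025], "grip": 0.25},
])

```text
clock: 13.22
tcp_pos: [0.5372, -0.1419, 0.0995]
orientation: [0.001, 0.408, 0.913, -0.0]
wrist_force: [0.5, 0.6, 5.8]
finger_gap: 0.0264
grip_force: 49.3
```

```bash
python3 st.py
```

```text
13.2167 tcp [ 0.5372 -0.1419  0.0995] yaw 0.8408 F [0.54 0.61 5.79] T [-0.0218  0.0353  0.1563] tau6 -0.1323 49.3402361869812 0.026396704998233204
```

Emit:
apply_moves([
  {"xyz": [0, 0, 0], "turn": [0, 0, 0.025], "grip": 0.25},
])

```text
clock: 13.3
tcp_pos: [0.5372, -0.1419, 0.0995]
orientation: [0.001, 0.419, 0.908, -0.0]
wrist_force: [-0.1, 0.3, 5.8]
finger_gap: 0.0263
grip_force: 49.3
```

```bash
python3 st.py
```

```text
13.3 tcp [ 0.5372 -0.1419  0.0995] yaw 0.8658 F [-0.13  0.34  5.83] T [-0.0681  0.0473  0.1719] tau6 -0.1321 49.34152364730835 0.026297177877595217
```

Emit:
apply_moves([
  {"xyz": [0, 0, 0], "turn": [0, 0, 0.025], "grip": 0.25},
])

```text
clock: 13.38
tcp_pos: [0.5372, -0.142, 0.0995]
orientation: [0.001, 0.431, 0.902, -0.0]
wrist_force: [0.1, -1.0, 5.9]
finger_gap: 0.0264
grip_force: 49.4
```

```bash
python3 st.py
```

```text
13.3833 tcp [ 0.5372 -0.142   0.0995] yaw 0.8908 F [ 0.09 -0.95  5.85] T [-0.0862  0.067   0.2172] tau6 -0.1279 49.35803174972534 0.026396320618586103
```

Emit:
apply_moves([
  {"xyz": [0, 0, 0], "turn": [0, 0, 0.025], "grip": 0.25},
])

```text
clock: 13.47
tcp_pos: [0.5372, -0.142, 0.0995]
orientation: [0.001, 0.442, 0.897, -0.0]
wrist_force: [0.4, 0.6, 6.5]
finger_gap: 0.0263
grip_force: 49.4
```

```bash
python3 st.py
```

```text
13.4667 tcp [ 0.5372 -0.142   0.0995] yaw 0.9158 F [0.44 0.6  6.51] T [-0.0961  0.0295  0.1858] tau6 -0.1213 49.37528371810913 0.026276458513039187
```

Emit:
apply_moves([
  {"xyz": [0, 0, 0], "turn": [0, 0, 0.025], "grip": 0.25},
])

```text
clock: 13.55
tcp_pos: [0.5371, -0.142, 0.0995]
orientation: [0.001, 0.453, 0.891, -0.0]
wrist_force: [-0.5, -0.3, 5.0]
finger_gap: 0.026
grip_force: 49.4
```

```bash
python3 st.py
```

```text
13.55 tcp [ 0.5371 -0.142   0.0995] yaw 0.9408 F [-0.49 -0.32  4.97] T [-0.0408  0.0088  0.2413] tau6 -0.1151 49.384925365448 0.026001981411763065
```

Emit:
apply_moves([
  {"xyz": [0, 0, 0], "turn": [0, 0, 0.025], "grip": 0.25},
  {"xyz": [0, 0, 0], "turn": [0, 0, 0.05], "grip": 0.25},
  {"xyz": [0, 0, 0], "turn": [0, 0, 0.075], "grip": 0.25},
  {"xyz": [0, 0, 0], "turn": [0, 0, 0.1], "grip": 0.25},
  {"xyz": [0, 0, 0], "turn": [0, 0, 0.125], "grip": 0.25},
])

```text
clock: 13.97
tcp_pos: [0.537, -0.1421, 0.0995]
orientation: [0.001, 0.508, 0.861, -0.0]
wrist_force: [0.1, -1.2, 5.6]
finger_gap: 0.0262
grip_force: 49.4
```

```bash
python3 st.py
```

```text
13.9667 tcp [ 0.537  -0.1421  0.0995] yaw 1.0658 F [ 0.12 -1.19  5.56] T [-0.1107  0.2173  0.2007] tau6 -0.0842 49.409539103507996 0.02624269708544205
```

Emit:
apply_moves([
  {"xyz": [0, 0, 0], "turn": [0, 0, 0.025], "grip": 0.25},
  {"xyz": [0, 0, 0], "turn": [0, 0, 0.05], "grip": 0.25},
])

```text
clock: 14.13
tcp_pos: [0.537, -0.1421, 0.0995]
orientation: [0.001, 0.529, 0.848, -0.0]
wrist_force: [-0.5, -0.2, 7.5]
finger_gap: 0.0263
grip_force: 49.4
```

```bash
python3 st.py
```

```text
14.1333 tcp [ 0.537  -0.1421  0.0995] yaw 1.1158 F [-0.55 -0.25  7.47] T [-0.1408  0.1912  0.2309] tau6 -0.0716 49.41792905330658 0.0262816896309365
```

Emit:
apply_moves([
  {"xyz": [0, 0, 0], "turn": [0, 0, 0.025], "grip": 0.25},
  {"xyz": [0, 0, 0], "turn": [0, 0, 0.045], "grip": 0.25},
])

```text
clock: 14.3
tcp_pos: [0.5369, -0.1421, 0.0995]
orientation: [0.001, 0.548, 0.836, -0.0]
wrist_force: [-0.3, -0.3, 5.9]
finger_gap: 0.0264
grip_force: 49.4
```

```bash
python3 st.py
```

```text
14.3 tcp [ 0.5369 -0.1421  0.0995] yaw 1.1608 F [-0.28 -0.34  5.87] T [-0.2114  0.1932  0.2533] tau6 0.048 49.42499041557312 0.026398555140203388
```

Emit:
apply_moves([
  {"xyz": [0, 0, 0], "turn": [0, 0, 0], "grip": 0.25},
  {"xyz": [0, 0, 0], "turn": [0, 0, 0], "grip": 0.25},
  {"xyz": [0, 0, 0], "turn": [0, 0, 0], "grip": 0.6},
  {"xyz": [0, 0, 0], "turn": [0, 0, 0], "grip": 0.8},
  {"xyz": [0, 0, 0], "turn": [0, 0, 0], "grip": 0.8},
  {"xyz": [0, 0, 0], "turn": [0, 0, 0], "grip": 0.8},
  {"xyz": [0, 0, 0], "turn": [0, 0, 0], "grip": 0.8},
  {"xyz": [0, 0, -20], "turn": [0, 0, 0], "grip": 0.8},
  {"xyz": [0, 0, -60], "turn": [0, 0, 0], "grip": 0.8},
  {"xyz": [0, 0, -100], "turn": [0, 0, 0], "grip": 0.8},
  {"xyz": [0, 0, -120], "turn": [0, 0, 0], "grip": 0.8},
  {"xyz": [0, 0, -120], "turn": [0, 0, 0], "grip": 0.8},
])

```text
clock: 15.3
tcp_pos: [0.5389, -0.1422, 0.224]
orientation: [0.005, 0.548, 0.836, 0.001]
wrist_force: [1.8, -0.1, 0.6]
finger_gap: 0.0684
grip_force: 0.0
```

```bash
python3 gap.py wrist | cut -c1-300; python3 st.py
```

```text
15.3 [ 0.53890013 -0.14221119  0.22400293] 0.7585466254404788 [ 1.81898134 -0.11877818  0.55728554] [ 0.01566734 -0.08357955 -0.01926481] 0.0
wrist [(70, 46, 177), (72, 46, 178), (74, 45, 179), (76, 45, 182), (78, 46, 178), (80, 45, 179), (82, 46, 179), (84, 46, 180), (86, 46, 179), (88, 46, 176), (90, 46, 182), (92, 46, 179), (94, 46, 177), (96, 45, 182), (98, 45, 183), (100, 45, 175), (102, 45, 182), (104, 46, 180), (106, 46, 177), (108
15.35 tcp [ 0.5379 -0.1418  0.2212] yaw 1.1606 F [-0.77  0.64 -0.48] T [-0.0081 -0.0168  0.0124] tau6 0.0 0.0 0.06814799438545173
```

View pics/last_wrist.png

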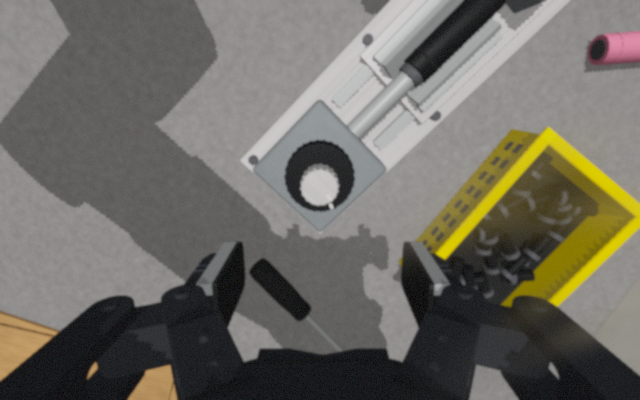

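The jaw touches the tube at (412,72), the gripper is clear of the knobs, and the bystanders haven't moved. I hand it in.

```bash
python3 -c "from workcell import ticket; print(ticket.hand_in())"
```

```text
the job is handed in; nothing more can be done
None
```

I handed the job in: the large knob brought the jaw to about 5.5 mm from the tube, then the small knob seated it against the anvil and tightened it to about 10 N (inferred from the torque, not measured directly), and the gripper let go and backed clear at 15 s.

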